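Serve the long roll from the warming drawer with tongs

TASK

Open the warming drawer first: pull it out by its bar handle all the way to its stop, and leave it open. Then pick up the kitchen tongs from the worktop, close their tips on the sides of the long roll in the drawer (touch the bread only with the tongs, leave the two round rolls in the drawer) and lift it out. Finish while holding it: the roll stays still in the closed tongs, about 10 cm above the top edge of the drawer front; leave everything else on the island as it stands.

Things in the scene. Friction and masses are not known exactly. Their poses are not given: they have to be found in the camera images.
- warmer: steel countertop warming drawer (fixed housing), a low box 240 mm deep (its x), 340 wide (its y), 122 high; origin at worktop level in the middle of its front, which looks to its -x. In front: one drawer (middle at y = +0.030, 288 wide) and, at the robot's right, a control strip with a dial. A dish (top 170 mm above the worktop) and a jar (231) stand fast on its rear half
- drawer (a joint): how far the drawer is out, m: 0 shut, stop at 0.170; it slides along the housing's -x with about 2 N of friction plus 12 N per m/s and stays where it is left. It starts 0 to 15 mm open
- drawer_handle (a point): middle of the drawer's level bar handle (moves with the drawer; axes as the housing's). Bar 10 mm thick, 118 long along y, 94 mm above the worktop; its axis is 42 mm before the drawer front, 37 mm of free gap. Top edge of the drawer front: 112 mm above the worktop. It can be pinched from above, one finger before and one behind the bar
- drawer_floor (a point): point on the flat floor of the drawer's pan, 66 mm above the worktop, mid width, 155 mm behind (+x) the handle bar; moves with the drawer, axes as the housing's. Pan 264 mm wide, 205 long; the drawer front's inner face is 100 mm before this point and stands 46 mm above the floor, the other walls 18 mm
- tongs: kitchen tongs, steel arms, grey ribbed tips, 90 g, lying open on edge on the worktop, arms side by side. Origin on the hinge axis at the underside; x runs from hinge to tips (end at 0.22), y is the line across which the arms close, z is up as they lie. All lies in z 0 to 0.026. A spring opens both arms alike: at the grip point about 6 N start to close them, 9 N close them on the roll
- tongs_left (a joint): closing angle of each arm, rad: 0 fully open (as they lie), 0.19 tips together. At 0 the tips stand 84 mm apart inside and the arms at the grip point 60 mm apart outside; each 0.01 rad closes the tips by about 4 mm and the grip point by about 2 mm. At about 0.09 the tips are parallel on the roll's 46 mm, with 41 mm at the grip point
- tongs_grip (a point): grip point of the tongs: midway between the arms, 0.105 from the hinge, z = 0.013 in the tongs' frame (near the centre of mass). The arms are flat outside here, 22 mm high (z 0.002 to 0.024), axes as the tongs'. Squeezed to about 50 mm here the tongs sit firmly in the fingers with the tips still some 65 mm apart; a squeeze of 20 to 30 N then holds the roll
- tongs_tips (a point): midpoint between the two tips, 0.198 from the hinge, z = 0.013 in the tongs' frame, 93 mm ahead of the grip point. The tips are flat pads 50 mm long (x 0.170 to 0.220), 26 mm high, 5 mm thick
- long_roll: the long bread roll, oblong with three slanting cuts, 90 long (its x) x 46 wide (its y) x 40 mm high, 35 to 70 g, lying in the pan beside two round rolls; origin at the centre of its flat underside, z up. Its long axis lies within about 20 degrees of the pulling direction; its middle is 75 to 125 mm behind the drawer front's inner face
- long_roll_middle (a point): middle of the long roll, 18 mm above its underside
- round_roll_a: round bread roll with a cross cut, 58 mm wide, 40 high; origin at the centre of its underside. The three rolls lie side by side, about 85 mm from middle to middle; which is where varies
- round_roll_b: the other round roll, the same
- white_spoon: white kitchen spoon (flat, spatula-like), 150 x 30 x 15 mm, lying on the worktop at the left; leave it
- salt_shaker: grey salt shaker, 44 mm wide, 90 high, on the worktop; leave it
- spice_jar: spice jar, 45 mm wide, 105 high, on the worktop; leave it
- measure_cup: measuring cup with flat handle, 60 x 115 x 38 mm, at the front right of the worktop; leave it

How it is judged:
By the outcome, as a careful person would: the job done as asked, in the order asked, and still so for the second after the job is handed in, while the arm keeps its last pose, push and grip.
It also fails if it takes over 64 s, if anything falls off the work surface, if the arm or the gripper's body presses on something with over 40 N, if the wrist force passes 120 N, or if a joint passes its speed limit or range.

ROBOT

A 7-joint arm with a two-finger parallel gripper is mounted at the origin on a cart in front of the work surface, level with it; the furniture and walls round the work are solid. World frame = base frame: x ahead of the robot, y to its left, z up, the work surface at z = 0. Lengths are in mm, angles in rad, forces in N, time in s.
With the tool pointing down it reaches from about 400 to 875 mm from the base axis. Payload 4.4 kg.
Tool frame: the origin (TCP) lies at the very end of the fingers, on their centre line; the grasp point (between the pads) lies ctrl.grip_point_offset behind it (ctrl.grip_point_offset is the distance from the TCP to the grasp point, in mm); z points along the fingers, y is the line along which they close (so a half turn about z gives the same grasp; the last joint's range is limited). The gripper opens to 85 mm and grips with 20 to 120 N. Pads are 22 mm wide; open, the fingers measure 114 mm over their backs; the gripper's body (76 mm by 85 mm) begins 54 mm behind the grasp point. The pads swing forward as they close: fully open they stand 13 mm farther back than shut.
Start: joints at [-1.279, 0.628, 0.038, 1.517, -0.027, 0.996, -0.02], TCP at [227.617, 608.858, 231.313] pointing down, gripper open.
Joint ranges: [-3.06, 3.06], [-0.37, 2.12], [-1.25, 1.32], [0.18, 2.47], [-1.1, 4.24], [0.23, 1.98], [-2.94, 2.94]. Speed limits (rad/s): [2.57, 2.57, 3.14, 3.14, 3.14, 3.14, 3.14].

INTERFACE

Orientations are given as [roll, pitch, yaw] about the fixed x, y, z axes, in that order (R = Rz(yaw) Ry(pitch) Rx(roll)).
In Python, from cell import read_state, cams, ctrl, models gives the robot as it stands. The module is installed in compiled form; this text tells all that it offers.
- The arm moves only by the shell command python3 -m creep 'ROWS'. ROWS is a JSON list that holds a single list of rows (three levels of brackets), with 1 to 12 rows, each of 7 numbers: dx, dy, dz in mm, then a rotation vector rx, ry, rz in rad, then the finger opening in mm; each row shifts and turns the commanded pose from where the row before left it, along the tool's axes as they then stand; what a row does not reach is not made up. A row lasts 1/10 s, in which the tool goes at most 50 mm and 0.15 rad, less where a joint would pass 70% of its speed; a pose out of reach is approached as far as the arm can. The fingers move at their own pace and stop on an object; the grip force is fixed at half the most. Time passes only in rows, so rows that do not move let the fingers close. It prints the time, the measured TCP pose, the force, the opening and the grip force at its end. Input that does not fit is refused with a message, and nothing moves.
- read_state(): the state, without advancing time (a new reading comes with each control period).
- cams.get_image(name): name is "side" or "top" or "wrist"; returns (picture, depth): 420x560x3 uint8, blue, green, red; 420x560 float32, mm along the optical axis (not along the pixel's ray), 0 where there is no reading.
- cams.calibration(name): a dict with "fx", "fy", "cx", "cy" (pixels), "k1" (the pictures are not rectified: a ray, as slopes to the right and down, at radius r is drawn at 1 + k1 r^2 times it, then the intrinsics apply), "rvec" (rotation vector, rad) and "tvec" (3), from world to camera coordinates, as OpenCV has them; the wrist camera has in their place "hand_eye" (4x4, takes a point from camera to tool coordinates, whose origin is the TCP and whose axes are the flange's). Camera axes: x right, y down, z forward; pixel columns grow to the right and rows downward; lengths in mm; the calibration is good to about 2 mm. A picture is of the moment at which its call begins: read the wrist's pose just before it. calibration takes no time and is no camera call.
- ctrl.finish_job(): hands the job in; it is judged then, once.
Trained networks look in the newest picture that a camera, given by its name, has taken for a name from the list of things; names that differ only in an ending like _2 or _b are one class to them, and where a whole thing is asked for, a point or a joint stands for the part that bears it (a point fixed in the world has none). Each returns a list of dicts, best first, with "confidence" (0 to 1); they miss things now and then, are a little off and sometimes report something else, mostly with a low value. They report only what shows in the picture. A call takes as long as a camera call.
- models.search_frame(thing, camera): "extent" ([left, top, right, bottom] in pixels, round what is visible of it).
- models.mark_of(thing, camera): "position" ([column, row] in pixels: a listed point, or the origin of a listed thing).
The state is a dict: "clock": time; "qpos": joint angles; "qd": joint speeds; "tau": joint torques, N m; "eef_pos": TCP position; "tool_rot": TCP orientation; "force": force on the tool from outside, world axes, zero at the start; "torque": the same for the moment, N m; "width": finger opening in mm; "gripper_force": force on a finger pad.
Only numpy, scipy, OpenCV 4.12 (cv2) and the standard library are available. Lean on these libraries where they do the work, as an engineer would, in place of code of your own. Each camera call takes 0.05 s, during which the arm holds its last target. There are 200 camera calls.

## Working session

There is one attempt and no reset: what is moved stays moved. The work goes in short steps, Python scripts to look and compute and a shell command to move; the robot and the scene stay as the last step left them, time stands still between calls to the robot, and variables do not carry over. Pictures are saved under pics/ and viewed, at most 10 in all, crops included, and the job is handed in when it is done.

```bash
mkdir -p pics
cat > h.py <<'E'
import numpy as np, cv2
from scipy.spatial.transform import Rotation as R
from cell import read_state, cams, ctrl, models
def pose(s=None):
    s=s or read_state()
    T=np.eye(4); T[:3,:3]=R.from_euler('xyz',s['tool_rot']).as_matrix(); T[:3,3]=s['eef_pos']; return T
def camT(name,T=None):  # camera->world
    c=cams.calibration(name)
    if name=='wrist': return (pose() if T is None else T)@np.array(c['hand_eye'])
    M=np.eye(4); M[:3,:3]=cv2.Rodrigues(np.array(c['rvec'],float))[0]; M[:3,3]=np.ravel(c['tvec']); return np.linalg.inv(M)
def rays(name,uv):
    c=cams.calibration(name); uv=np.atleast_2d(np.array(uv,float))
    K=np.array([[c['fx'],0,c['cx']],[0,c['fy'],c['cy']],[0,0,1]])
    return np.c_[cv2.undistortPoints(uv[:,None],K,np.array([c['k1'],0,0,0.]))[:,0],np.ones(len(uv))]
def atz(name,uv,z,T=None):
    M=camT(name,T); d=rays(name,uv)@M[:3,:3].T; o=M[:3,3]
    return o+d*((z-o[2])/d[:,2])[:,None]
def cloud(name,D,T=None):
    v,u=np.nonzero(D>0); P=rays(name,np.c_[u,v])*D[v,u][:,None]; M=camT(name,T)
    return P@M[:3,:3].T+M[:3,3],u,v
E
python3 - <<'E'
from h import *
s=read_state(); print({k:np.round(v,3) for k,v in s.items()}, ctrl.grip_point_offset)
for n in ['top','side']:
    I,D=cams.get_image(n); cv2.imwrite(f'pics/{n}0.png',I); np.save(f'{n}0.npy',D)
    print(n,np.round(camT(n),2).tolist())
    for t in ['drawer_handle','tongs','tongs_grip','tongs_tips','warmer','long_roll_middle','drawer_floor']:
        print(t,[(np.round(d['position']).tolist(),round(d['confidence'],2)) for d in models.mark_of(t,n)][:3])
E
```

```text
{'clock': np.float64(0.0), 'qpos': array([-1.279,  0.629,  0.038,  1.518, -0.027,  0.996, -0.02 ]), 'qd': array([ 0.002, -0.001, -0.001,  0.001,  0.001,  0.002,  0.   ]), 'tau': array([ 1.0000e-03, -5.6340e+01,  1.2270e+00, -1.9343e+01,  1.1000e-02,
        1.1000e-02, -0.0000e+00]), 'eef_pos': array([227.393, 608.281, 230.415]), 'tool_rot': array([-3.14 ,  0.   ,  2.784]), 'force': array([-0.066, -0.213,  0.351]), 'torque': array([0.021, 0.053, 0.031]), 'gripper_force': np.float64(0.0), 'width': np.float64(85.137)} 18.700000000000003
top [[0.02, -0.99, 0.16, 352.12], [-1.0, -0.02, 0.01, 54.7], [-0.01, -0.16, -0.99, 1394.54], [0.0, 0.0, 0.0, 1.0]]
drawer_handle [([346.0, 191.0], 0.59), ([158.0, 256.0], 0.55)]
tongs [([219.0, 262.0], 0.83)]
tongs_grip [([201.0, 234.0], 0.75)]
tongs_tips [([190.0, 214.0], 0.96)]
warmer [([359.0, 180.0], 0.77)]
long_roll_middle [([154.0, 254.0], 0.58)]
drawer_floor []
side [[-0.99, -0.05, 0.1, 426.05], [-0.11, 0.38, -0.92, 1333.65], [0.01, -0.92, -0.38, 599.15], [0.0, 0.0, 0.0, 1.0]]
drawer_handle [([274.0, 179.0], 0.78)]
tongs [([301.0, 269.0], 0.72), ([335.0, 260.0], 0.68)]
tongs_grip [([302.0, 268.0], 0.85)]
tongs_tips [([270.0, 277.0], 0.65)]
warmer [([254.0, 197.0], 0.96)]
long_roll_middle []
drawer_floor [([234.0, 182.0], 0.78)]
```

View pics/top0.png

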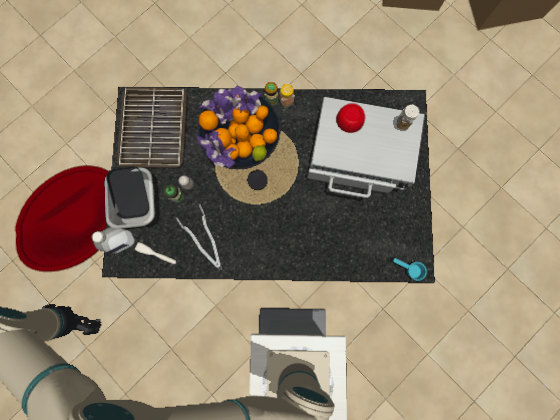

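Run:
```python
from h import *
print('handle',atz('top',[346,191],94),atz('side',[274,179],94))
print('warmer',atz('top',[359,180],0),atz('side',[254,197],0))
print('tongs',atz('top',[[219,262],[201,234],[190,214]],13),atz('side',[[335,260],[302,268],[270,277]],13))
P,u,v=cloud('top',np.load('top0.npy'))
# plan map of heights
m=(P[:,2]>80)&(P[:,2]<105)&(P[:,0]<800)&(P[:,0]>350)&(abs(P[:,1])<420)
print(len(P),np.round(P[m].mean(0)))
m=(P[:,2]>116)&(P[:,2]<128)&(P[:,0]>350)
q=P[m][:,:2].astype(np.float32);print('housing top',m.sum(),cv2.minAreaRect(q),q.min(0),q.max(0))
```

```text
handle [[ 625.65246658 -150.71541304   94.        ]] [[ 606.68733089 -154.69756172   94.        ]]
warmer [[ 686.17280818 -212.18549165    0.        ]] [[ 691.15709596 -201.9502401     0.        ]]
tongs [[387.43824029 273.77997682  13.        ]
 [482.61686825 340.40172528  13.        ]
 [552.12874974 382.42621488  13.        ]] [[381.18732758 283.78746178  13.        ]
 [469.87144525 338.83370969  13.        ]
 [549.31938611 394.72008862  13.        ]]
234239 [683.   1.  93.]
housing top 6766 ((761.1912841796875, 150.21087646484375), (445.90185546875, 1136.1724853515625), 13.272605895996094) [ 419.4994  -404.85474] [968.47894 659.1427 ]
```

The top view shows the handle bar from about (331,190) to (370,194) and the open tongs with the hinge at (219,265) and the tips at (180,220) and (202,207). The warmer is turned slightly clockwise. I'll fit the yaws next.

Run:
```python
from h import *
D=np.load('top0.npy'); P,u,v=cloud('top',D)
m=(P[:,2]>112)&(P[:,2]<132)&(P[:,0]>600)&(P[:,0]<980)&(P[:,1]<0)&(P[:,1]>-480)
q=P[m][:,:2].astype(np.float32);print(m.sum(),np.median(P[m][:,2]),cv2.minAreaRect(q),cv2.boxPoints(cv2.minAreaRect(q)))
print('bar ends',atz('top',[[331,190],[370,194]],94))
print('front top edge',atz('top',[[311,180],[414,187]],122))
m=(P[:,2]>80)&(P[:,2]<105)&(P[:,0]>560)&(P[:,0]<680)&(P[:,1]<-60)&(P[:,1]>-300)
for a in P[m][:40]: print(np.round(a).astype(int).tolist(),end=' ')
I=cv2.imread('pics/top0.png'); cv2.imwrite('pics/c0.png',np.hstack([cv2.resize(I[190:290,150:250],(400,400)),cv2.resize(I[120:220,310:410],(400,400))]))
```

```text
6285 121.58027016481469 ((787.2012329101562, -219.86151123046875), (341.0760803222656, 266.758544921875), 79.87834167480469) [[ 625.9276   -364.3055  ]
 [ 888.53455  -411.18536 ]
 [ 948.47485   -75.41751 ]
 [ 685.8679    -28.537659]]
bar ends [[ 628.29061495 -101.13906955   94.        ]
 [ 616.71527176 -229.691587     94.        ]]
front top edge [[ 654.66795348  -32.81161006  122.        ]
 [ 636.24739178 -365.6751923   122.        ]]
[680, -68, 91] [679, -71, 93] [680, -75, 91] [678, -78, 98] [679, -81, 95] [678, -84, 99] [678, -87, 100] [678, -76, 84] [679, -79, 81] [679, -83, 80] [678, -86, 86] [677, -88, 91] [677, -92, 91] [675, -94, 98] [675, -97, 100] [674, -103, 104] [674, -107, 104] [675, -111, 100] [674, -117, 104] [673, -95, 91] [672, -98, 97] [672, -101, 98] [671, -104, 101] [671, -107, 99] [671, -111, 99] [674, -115, 91] [672, -117, 98] [670, -120, 105] [670, -123, 104] [671, -127, 104] [669, -98, 94] [667, -100, 101] [668, -104, 98] [670, -108, 90] [669, -111, 95] [672, -116, 85] [671, -119, 87] [671, -122, 88] [670, -125, 93] [671, -129, 89]
```

View pics/c0.png

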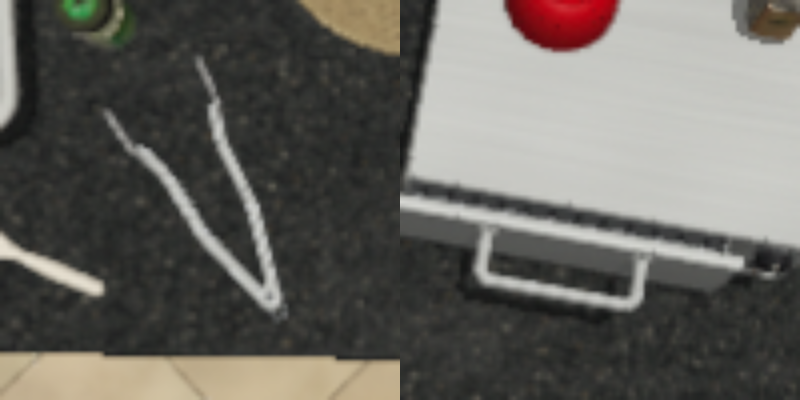

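The crop puts the bar at (330,189.5) to (369,196.3), which gives a middle near (620,-162) and a housing yaw of about -0.177. I'll move there now.

```bash
cat >> h.py <<'E'
def go(xyz,yaw=None,say=''):  # displacement along tool axes, rz needed
    T=pose(); d=T[:3,:3].T@(np.array(xyz)-T[:3,3]); print(say,'d',np.round(d,1),end=' ')
    if yaw is not None: print('rotvec',np.round((R.from_matrix(T[:3,:3]).inv()*R.from_euler('xyz',[np.pi,0,yaw])).as_rotvec(),3),end='')
    print()
E
python3 -m creep '[[[-31,-33,0,0,0,0,85],[-31,-33,0,0,0,0,85],[-31,-33,0,0,0,0,85],[-31,-33,0,0,0,0,85],[-31,-33,0,0,0,0,85],[-31,-33,0,0,0,0,85],[-31,-33,0,0,0,0,85],[-31,-33,0,0,0,0,85],[-31,-33,0,0,0,0,85],[-31,-33,0,0,0,0,85],[-31,-33,0,0,0,0,85],[-31,-33,0,0,0,0,85]]]'
python3 -c "
from h import *
print(np.round(cams.calibration('wrist')['hand_eye'],2),read_state()['qpos'])
print('bar mid',atz('top',[349.4,192.9],94)); go([545,-150,230],1.394)"
```

```text
clock: 2.0
eef_pos: [438.0, 106.0, 231.7]
tool_rot: [3.141, 0.001, 2.784]
force: [1.3, 0.4, 0.6]
width: 84.9
gripper_force: 0.0
[[  -0.     -0.95   -0.32   83.51]
 [   1.     -0.     -0.     -1.69]
 [   0.     -0.32    0.95 -141.67]
 [   0.      0.      0.      1.  ]] [-0.37022752  0.34776266  0.09370118  2.05031632 -0.04725052  0.74443018
  0.96574712]
bar mid [[ 619.40039402 -161.87192565   94.        ]]
 d [-189.8 -202.3    1.7] rotvec [1.00e-03 0.00e+00 1.39e+00]
```

```bash
python3 -m creep '[[[-32,-34,0,0,0,0,85],[-32,-34,0,0,0,0,85],[-32,-34,0,0,0,0,85],[-32,-34,0,0,0,0,85],[-31,-33,0,0,0,0,85],[-31,-33,0,0,0,0,85]]]' >/dev/null
python3 -m creep '[[[0,0,0,0,0,0.14,85],[0,0,0,0,0,0.14,85],[0,0,0,0,0,0.14,85],[0,0,0,0,0,0.14,85],[0,0,0,0,0,0.14,85],[0,0,0,0,0,0.14,85],[0,0,0,0,0,0.14,85],[0,0,0,0,0,0.14,85],[0,0,0,0,0,0.14,85],[0,0,0,0,0,0.13,85],[0,0,0,0,0,0,85]]]'
python3 - <<'E'
from h import *
T=pose(); I,D=cams.get_image('wrist'); cv2.imwrite('pics/w1.png',I); np.savez('w1.npz',D=D,T=T); print(T.round(2).tolist())
for t in ['drawer_handle','warmer']: print(t,models.mark_of(t,'wrist')[:2], models.search_frame(t,'wrist')[:2])
E
```

```text
clock: 3.7
eef_pos: [544.7, -147.9, 231.3]
tool_rot: [-3.142, 0.0, 1.394]
force: [-0.6, 0.1, 0.3]
width: 84.9
gripper_force: 0.0
[[0.18, 0.98, -0.0, 544.67], [0.98, -0.18, -0.0, -147.9], [-0.0, -0.0, -1.0, 231.25], [0.0, 0.0, 0.0, 1.0]]
drawer_handle [{'position': [366.4, 189.0], 'confidence': 0.78}] [{'extent': [352.1, 1.2, 483.5, 309.2], 'confidence': 0.89}]
warmer [{'position': [397.0, 190.3], 'confidence': 0.75}] [{'extent': [356.6, 0.0, 559.4, 380.7], 'confidence': 0.64}]
```

View pics/w1.png

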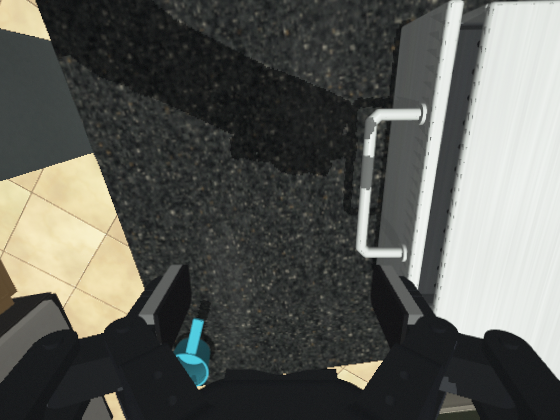

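The wrist view shows the bar from (373,116) to (362,252), with its middle near (367,184), which agrees with the network.

Run:
```python
from h import *
f=np.load('w1.npz'); T=f['T']; D=f['D']
p=atz('wrist',[[373,116],[362,252],[367.5,184],[366.4,189]],94,T); print(p.round(1)); d=p[0]-p[1]; print('len',np.linalg.norm(d),'w',np.arctan2(-d[0],d[1]))
P,u,v=cloud('wrist',D,T)
m=(P[:,2]>82)&(P[:,2]<110)&(u>355)&(u<382)&(v>125)&(v<245)
q=P[m]; print(m.sum(),q.mean(0).round(1),np.percentile(q[:,2],[5,50,95]).round(1)); a=np.polyfit(q[:,1],q[:,0],1); print('slope',a, a[0]*q[:,1].mean()+a[1])
# drawer front top edge
m=(P[:,2]>108)&(P[:,2]<116)&(P[:,0]<720)&(u<480)&(v<300)&(v>20); q=P[m]; a=np.polyfit(q[:,1],q[:,0],1); print(m.sum(),a,q.mean(0))
```

```text
[[ 632.1  -99.6   94. ]
 [ 610.8 -226.2   94. ]
 [ 622.3 -158.3   94. ]
 [ 620.9 -162.8   94. ]]
len 128.40637940272075 w -0.16689661807798709
1340 [ 619.6 -157.9   96.8] [93.9 97.1 98.7]
slope [1.73731249e-01 6.47000818e+02] 619.5609571085503
3928 [1.71208508e-01 6.96294742e+02] [ 673.26047454 -134.53927105  110.76337965]
```

```bash
python3 -c "
from h import *
go([620.8,-161,231],1.399); go([620.8,-161,76],1.399)"
```

```text
d [ 0.6 77.3  0.4] rotvec [ 0.    -0.    -0.004]
 d [  0.5  77.3 155.4] rotvec [ 0.    -0.    -0.004]
```

```bash
python3 -m creep '[[[0,39,0,0,0,0,34],[0,38.3,0,0,0,-0.004,34],[0,0,30,0,0,0,34],[0,0,30,0,0,0,34],[0,0,20,0,0,0,34],[0,0,0,0,0,0,34]]]'
python3 - <<'E'
from h import *
T=pose(); I,D=cams.get_image('wrist'); cv2.imwrite('pics/w2.png',I); np.savez('w2.npz',D=D,T=T)
E
```

```text
clock: 4.55
eef_pos: [618.5, -160.9, 148.2]
tool_rot: [-3.135, -0.001, 1.398]
force: [-0.8, 0.7, -0.2]
width: 33.9
gripper_force: 0.0
```

View pics/w2.png

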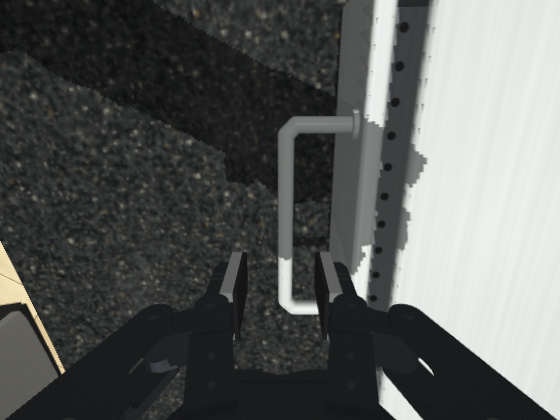

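The bar lies between the two fingertips, at column 286 and rows 125 to 305. I'll re-measure its middle and then descend.

Run:
```python
from h import *
f=np.load('w2.npz'); T=f['T']
p=atz('wrist',[[286,125],[286,305],[286,215]],94,T); print(p.round(1))
P,u,v=cloud('wrist',f['D'],T); m=(P[:,2]>85)&(P[:,2]<106)&(u>276)&(u<296)&(v>135)&(v<250); q=P[m]; a=np.polyfit(q[:,1],q[:,0],1); print(a,q.mean(0),a[0]*-161+a[1])
go([621,-160,76],1.399); print(read_state()['qpos'])
```

```text
[[ 631.8  -98.6   94. ]
 [ 610.4 -225.    94. ]
 [ 622.2 -155.7   94. ]]
[1.69999914e-01 6.47707892e+02] [ 624.10919826 -138.8159152    96.92282538] 620.3379057462354
 d [ 1.7  1.1 74.2] rotvec [-0.003 -0.    -0.001]
[-0.05251319  0.75059004  0.45558766  1.62859288 -0.40684446  0.86100972
  0.39362781]
```

```bash
python3 -m creep '[[[1,1,25,0,0,0,34],[0,0,25,0,0,0,34],[0,0,15,0,0,0,34],[0,0,7,0,0,0,34],[0,0,0,0,0,0,0],[0,0,0,0,0,0,0],[0,0,0,0,0,0,0],[0,0,0,0,0,0,0]]]'
```

```text
clock: 5.4
eef_pos: [622.2, -161.2, 80.3]
tool_rot: [3.14, 0.0, 1.398]
force: [-0.9, -0.8, 1.5]
width: 7.6
gripper_force: 58.7
```

```bash
python3 -m creep '[[[0,-10,0,0,0,0,0],[0,-20,0,0,0,0,0],[0,-20,0,0,0,0,0],[0,-20,0,0,0,0,0],[0,-20,0,0,0,0,0],[0,-20,0,0,0,0,0],[0,-20,0,0,0,0,0],[0,-15,0,0,0,0,0],[0,-5,0,0,0,0,0],[0,0,0,0,0,0,0]]]'
python3 -m creep '[[[0,-3,0,0,0,0,0],[0,-3,0,0,0,0,0],[0,0,0,0,0,0,0]]]'
```

```text
clock: 6.4
eef_pos: [473.3, -135.1, 80.2]
tool_rot: [-3.141, -0.0, 1.397]
force: [-2.2, -0.3, 9.1]
width: 7.5
gripper_force: 60.8
clock: 6.7
eef_pos: [469.5, -134.5, 80.2]
tool_rot: [3.139, 0.0, 1.398]
force: [0.5, -0.8, 7.2]
width: 7.8
gripper_force: 60.6
```

```bash
for i in 1 2 3; do python3 -m creep '[[[0,-3,0,0,0,0,0],[0,-2,0,0,0,0,0],[0,0,0,0,0,0,0]]]'|egrep 'pos|^force'; done
```

```text
eef_pos: [464.8, -133.6, 80.2]
force: [1.1, -0.3, 8.1]
eef_pos: [464.6, -133.7, 80.3]
force: [10.7, -1.0, -3.5]
eef_pos: [464.5, -133.7, 80.3]
force: [20.9, -1.6, -14.6]
```

```bash
python3 -m creep '[[[0,8,0,0,0,0,0],[0,0,0,0,0,0,34],[0,0,0,0,0,0,34],[0,0,0,0,0,0,34],[0,0,-30,0,0,0,34],[0,0,-45,0,0,0,34],[0,0,-50,0,0,0,34],[0,30,-50,0,0,0,34],[0,40,-20,0,0,0,34],[0,0,0,0,0,0,34]]]'
python3 - <<'E'
from h import *
T=pose(); I,D=cams.get_image('wrist'); cv2.imwrite('pics/w3.png',I); np.savez('w3.npz',D=D,T=T)
for t in ['drawer_handle','drawer_floor','long_roll','long_roll_middle','round_roll_a']: print(t,[(d['position'],d['confidence']) for d in models.mark_of(t,'wrist')[:3]])
print(models.search_frame('long_roll','wrist'))
E
```

```text
clock: 8.6
eef_pos: [532.1, -144.9, 270.5]
tool_rot: [3.131, 0.001, 1.4]
force: [-0.2, 0.1, -0.9]
width: 34.0
gripper_force: 0.0
drawer_handle [([211.7, 175.7], 0.56)]
drawer_floor []
long_roll [([355.7, 168.3], 0.83)]
long_roll_middle [([361.5, 173.8], 0.78)]
round_roll_a [([341.5, 243.1], 0.68)]
[{'extent': [203.8, 16.0, 467.5, 306.0], 'confidence': 0.32}]
```

View pics/w3.png

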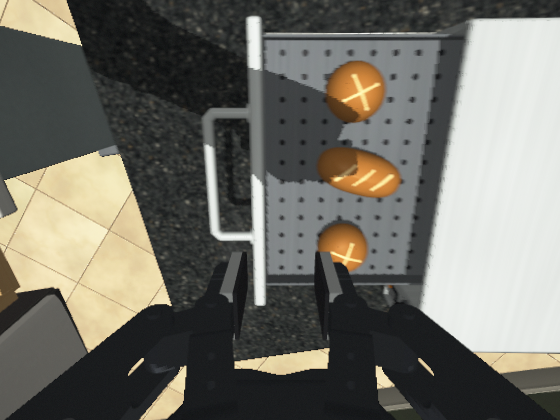

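The drawer is open. The long roll is in the middle at about (360,171), with the round rolls at (356,91) and (343,248). The bar runs from (208,112) to (215,237).

Run:
```python
from h import *
f=np.load('w3.npz'); T=f['T']; I=cv2.imread('pics/w3.png'); P,u,v=cloud('wrist',f['D'],T)
print('bar',atz('wrist',[[208,112],[215,237],[211.7,175.7]],94,T).round(1)); print('mid',atz('wrist',[[355.7,168.3]],66,T).round(1),atz('wrist',[[361.5,173.8]],84,T).round(1))
H=cv2.cvtColor(I,cv2.COLOR_BGR2HSV); mk=((H[...,0]<25)&(H[...,1]>110)&(H[...,2]>40)).astype(np.uint8); mk[:,:300]=0; mk[:,430:]=0
mk=cv2.morphologyEx(mk,cv2.MORPH_CLOSE,np.ones((9,9))); n,L,S,C=cv2.connectedComponentsWithStats(mk)
for i in range(1,n):
    if S[i,4]<500: continue
    q=P[(L[v,u]==i)&(P[:,2]>78)]; 
    r=cv2.minAreaRect(q[:,:2].astype(np.float32)); print(S[i],C[i].round(),q[:,2].max().round(),np.median(q[:,:2],0).round(1),r)
m=(u>266)&(u<430)&(v>45)&(v<270)&(P[:,2]<72)&(P[:,2]>58); print('floor z',np.median(P[m][:,2]))
m=(u>245)&(u<265)&(v>30)&(v<300)&(P[:,2]>104)&(P[:,2]<118); q=P[m]; print('front',np.polyfit(q[:,1],q[:,0],1),q.mean(0))
```

```text
bar [[ 475.8  -70.    94. ]
 [ 451.2 -199.4   94. ]
 [ 464.2 -131.7   94. ]]
mid [[ 616.3 -157.1   66. ]] [[ 618.  -159.2   84. ]]
[ 326   61   59   61 2792] [355.  91.] 107.0 [615.5 -75.3] ((617.722900390625, -76.376953125), (52.976722717285156, 52.392784118652344), 37.972312927246094)
[ 318  147   84   51 3059] [358. 172.] 107.0 [ 611.6 -152. ] ((615.500732421875, -156.907470703125), (44.4377555847168, 86.76033020019531), 62.82928466796875)
[ 318  224   49   48 1616] [344. 245.] 278.0 [ 590.  -231.6] ((567.897705078125, -204.09442138671875), (50.152191162109375, 128.4556884765625), 31.970827102661133)
floor z 64.99407468748177
front [1.79712481e-01 5.37140539e+02] [ 515.21068008 -122.0274691   110.5899533 ]
```

The roll centre is near (616,-158) with a yaw of about -27° (moments check below). The tongs come next. I'll tilt the tool 0.25 rad for the tongs grasp so that pitching the tongs' tips down later keeps the wrist in range.

Run:
```python
from h import *
f=np.load('w3.npz'); T=f['T']; I=cv2.imread('pics/w3.png')
H=cv2.cvtColor(I,cv2.COLOR_BGR2HSV); mk=((H[...,0]<25)&(H[...,1]>110)&(H[...,2]>40)).astype(np.uint8); mk[:,:300]=0; mk[:,430:]=0; mk[205:]=0; mk[:135]=0
mk=cv2.morphologyEx(mk,cv2.MORPH_CLOSE,np.ones((9,9))); v,u=np.nonzero(mk)
q=atz('wrist',np.c_[u,v],86,T)[:,:2]; w,V=np.linalg.eigh(np.cov(q.T)); print(q.mean(0),4*np.sqrt(w),np.degrees(np.arctan(V[1,1]/V[0,1])),cv2.minAreaRect(q.astype(np.float32)))
print('round b',atz('wrist',[[343,248]],86,T))
go([516,360,270],0.58)
```

```text
[ 614.34333897 -156.35244777] [47.19355122 93.4635133 ] -27.455962183008346 ((615.244873046875, -157.2178955078125), (45.645999908447266, 91.15766906738281), 61.99087905883789)
round b [[ 589.00635029 -241.79114095   86.        ]]
 d [494.9 -95.5  -3.3] rotvec [-0.003  0.001  0.817]
```

```bash
python3 -m creep '[[[45,-8.7,0,0,0,0,50],[45,-8.7,0,0,0,0,60],[45,-8.7,0,0,0,0,85],[45,-8.7,0,0,0,0,85],[45,-8.7,0,0,0,0,85],[45,-8.7,0,0,0,0,85],[45,-8.7,0,0,0,0,85],[45,-8.7,0,0,0,0,85],[45,-8.7,0,0,0,0,85],[45,-8.7,0,0,0,0,85],[45,-8.7,0,0,0,0,85]]]' >/dev/null
python3 -m creep '[[[0,0,0,0,0,0.14,85],[0,0,0,0,0,0.14,85],[0,0,0,0,0,0.14,85],[0,0,0,0,0,0.14,85],[0,0,0,0,0,0.14,85],[0,0,0,0,0,0.12,85],[0,0,0,0,0,0,85]]]'
python3 - <<'E'
from h import *
T=pose(); I,D=cams.get_image('wrist'); cv2.imwrite('pics/w4.png',I); np.savez('w4.npz',D=D,T=T)
for t in ['tongs','tongs_grip','tongs_tips']:
  for d in models.mark_of(t,'wrist')[:2]: print(t,d,atz('wrist',d['position'],0 if t=='tongs' else 13,T).round(1))
E
```

```text
clock: 10.75
eef_pos: [516.3, 359.5, 266.4]
tool_rot: [3.141, 0.002, 0.577]
force: [0.3, -0.4, -0.8]
width: 85.4
gripper_force: 0.0
tongs {'position': [276.3, 267.2], 'confidence': 0.6} [[380.4 277.6   0. ]]
```

View pics/w4.png

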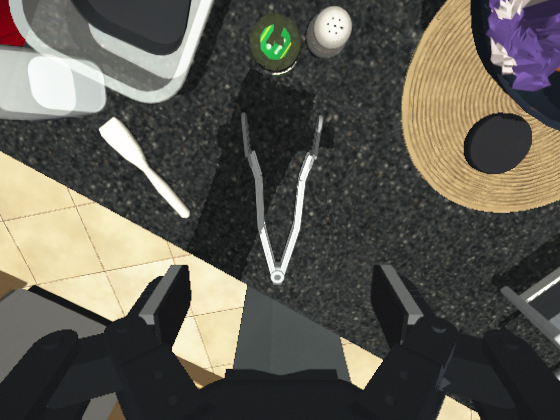

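The tongs lie almost along the tool x axis, with the hinge at (277,277), the left pad from (245,113) to (249,152), and the right pad from (321,117) to (316,157).

Run:
```python
from h import *
T=np.load('w4.npz')['T']
p=atz('wrist',[[277,277],[245,113],[321,117],[249,152],[316,157]],26,T); print(p.round(1))
h=p[0]; e=(p[1]+p[2])/2; s=(p[3]+p[4])/2; d=e-h; psi=np.arctan2(d[1],d[0]); print(np.linalg.norm(d),np.linalg.norm(s-h),np.linalg.norm(p[1]-p[2]),'psi',psi,np.arctan2(*(s-h)[[1,0]]))
g=e-(0.22-.105)*1000*d/np.linalg.norm(d); g2=h+105*d/np.linalg.norm(d); print('grip',g,g2)
go([*g2[:2],90],psi)
```

```text
[[381.1 276.5  26. ]
 [544.3 425.6  26. ]
 [588.5 349.4  26. ]
 [508.2 398.4  26. ]
 [547.1 327.4  26. ]]
216.01829204687638 170.1091917911659 88.10695565533791 psi 0.5397864635447507 0.5327609330450815
grip [467.77730081 328.4171198   26.        ] [471.19288335 330.46352987  26.        ]
 d [-54.1  -0.4 177. ] rotvec [-0.    0.    0.04]
```

```bash
python3 -m creep '[[[-26,0,40,0,0,0.04,85],[-25,0,40,0,0,0,85],[0,0,40,0,0,0,85],[0,0,20,0,0,0,85],[0,0,0,0,0.125,0,85],[0,0,0,0,0.125,0,85],[0,0,0,0,0,0,85]]]'
python3 - <<'E'
from h import *
T=pose(); print(T.round(3).tolist(),read_state()['qpos'].round(2)); I,D=cams.get_image('wrist'); cv2.imwrite('pics/w5.png',I); np.savez('w5.npz',D=D,T=T)
for z in (40,0,): go([472.5,331,z])
E
```

```text
clock: 11.65
eef_pos: [469.2, 330.8, 125.9]
tool_rot: [-3.139, -0.24, 0.537]
force: [-1.1, 0.8, -0.8]
width: 84.8
gripper_force: 0.0
[[0.835, 0.512, 0.203, 469.162], [0.497, -0.859, 0.124, 330.791], [0.238, -0.003, -0.971, 125.898], [0.0, 0.0, 0.0, 1.0]] [-1.01  0.64  0.49  2.07 -0.84  0.35 -0.9 ]
 d [-20.7   2.1  84.4] 
 d [-30.3   2.2 123.2]
```

View pics/w5.png

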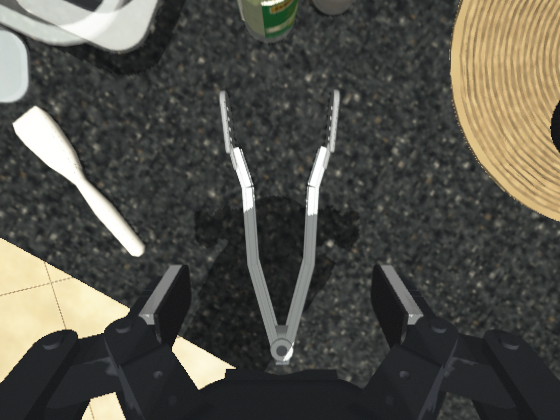

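The tongs sit symmetrically about column 280. Joint 6 is near its lower limit at 0.35, so I'll halve the tilt before descending.

```bash
python3 -m creep '[[[0,0,0,0,-0.12,0,85],[0,0,0,0,0,0,85]]]' | grep rot
python3 - <<'E'
from h import *
T=np.load('w5.npz')['T']
p=atz('wrist',[[281.5,349],[222,93],[337,92]],26,T); e=(p[1]+p[2])/2; d=e-p[0]; L=np.linalg.norm(d); print(p.round(1),L,np.arctan2(d[1],d[0]),(p[0]+105*d/L).round(1),(e-115*d/L).round(1))
g=(p[0]+105*d/L+e-115*d/L)/2; g+=1*d/L
go([*g[:2],40]); go([*g[:2],6]); print(read_state()['qpos'].round(2))
E
```

```text
tool_rot: [3.141, -0.133, 0.541]
[[382.6 277.7  26. ]
 [539.2 425.3  26. ]
 [585.9 348.2  26. ]] 210.42613062061784 0.5447215903513273 [472.4 332.1  26. ] [464.2 327.1  26. ]
 d [-22.    0.2  86.1] 
 d [-2.650e+01  1.000e-01  1.198e+02] 
[-1.07  0.7   0.62  1.94 -0.74  0.58 -1.  ]
```

```bash
python3 -m creep '[[[-8,0,35,0,0,0,85],[-8,0,35,0,0,0,85],[-6,0,28,0,0,0,85],[-3,0,12,0,0,0,85],[0,0,0,0,0,0,85]]]'; python3 -m creep '[[[-1,0,5,0,0,0,85],[-1,0,4,0,0,0,85],[0,0,0,0,0,0,85]]]'
```

```text
clock: 12.4
eef_pos: [464.4, 327.6, 13.0]
tool_rot: [-3.141, -0.128, 0.538]
force: [-1.4, 0.3, 0.9]
width: 84.8
gripper_force: 0.0
clock: 12.7
eef_pos: [464.2, 328.2, 5.7]
tool_rot: [-3.14, -0.13, 0.538]
force: [-0.4, 0.1, 0.1]
width: 85.3
gripper_force: 0.0
```

```bash
python3 -m creep '[[[4,0,3,0,0,0,75],[0,0,0,0,0,0,64],[0,0,0,0,0,0,57],[0,0,0,0,0,0,50],[0,0,0,0,0,0,50],[0,0,0,0,0,0,50],[0,0,0,0,0,0,50]]]'
```

```text
clock: 13.4
eef_pos: [469.0, 330.8, 4.3]
tool_rot: [-3.14, -0.133, 0.538]
force: [-0.1, 0.1, 8.2]
width: 49.7
gripper_force: 9.9
```

```bash
python3 -m creep '[[[1,0,-8,0,0,0,48],[3,0,-20,0,0,0,48],[4,0,-30,0,0,0,48],[6,0,-40,0,0,0,48],[6,0,-45,0,0,0,48],[6,0,-45,0,0,0,48],[3,0,-20,0,0,0,48],[0,0,0,0,0,0,48],[0,0,0,0,0,0,48]]]'
python3 - <<'E'
from h import *
T=pose(); print(read_state()['qpos'].round(2)); I,D=cams.get_image('wrist'); cv2.imwrite('pics/w6.png',I); np.savez('w6.npz',D=D,T=T)
for t in ['tongs','tongs_grip','tongs_tips']:
  for d in models.mark_of(t,'wrist')[:2]: print(t,d)
E
```

```text
clock: 14.3
eef_pos: [468.5, 330.9, 212.8]
tool_rot: [-3.139, -0.128, 0.539]
force: [-0.1, 0.2, -2.0]
width: 48.3
gripper_force: 8.1
[-1.18  0.6   0.79  1.89 -0.63  0.76 -1.09]
```

View pics/w6.png

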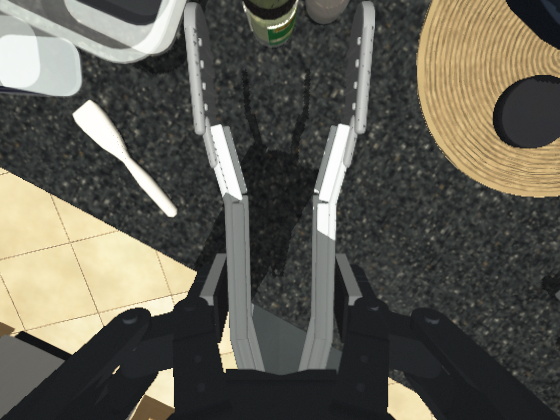

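The tongs are held symmetrically, with the left pad from (190,5) to (200,130) and the right pad from (370,5) to (358,130). I'll fit their pose in the tool frame from the depth image.

Run:
```python
from h import *
f=np.load('w6.npz'); P,u,v=cloud('wrist',f['D'],np.eye(4))  # tool frame
for nm,(a,b) in {'L':(180,215),'R':(345,380)}.items():
    m=(u>a)&(u<b)&(v<135)&(P[:,2]<60); q=P[m]
    if not len(q): print(P[(u>a)&(u<b)&(v<135)][:,2].min()); continue
    print(nm,len(q),q.min(0).round(1),q.max(0).round(1))
    for x0 in range(70,125,10):
        s=q[(q[:,0]>=x0)&(q[:,0]<x0+10)]
        if len(s)>3: print(x0+5,'top z',np.percentile(s[:,2],[5,20]).round(1),'low',np.percentile(s[:,2],95).round(1),'y',np.median(s[:,1]).round(1))
for nm,(a,b) in {'armL':(225,250),'armR':(313,337)}.items():
    m=(u>a)&(u<b)&(v>200)&(v<330)&(P[:,2]<60); q=P[m]
    for x0 in range(0,70,10):
        s=q[(q[:,0]>=x0)&(q[:,0]<x0+10)]
        if len(s)>3: print(nm,x0+5,np.percentile(s[:,2],[5,20,50]).round(1),'y',np.median(s[:,1]).round(1))
```

```text
L 3014 [ 65.9 -35.9 -12.5] [115.3 -26.   17.6]
75 top z [-11.2 -10.4] low 7.8 y -30.0
85 top z [-9.8 -9.1] low 10.8 y -30.3
95 top z [-8.5 -7.7] low 12.2 y -30.8
105 top z [-7.4 -6.4] low 14.0 y -31.4
115 top z [-4.1 -3.3] low 10.1 y -31.9
R 2944 [ 65.8  27.5 -12.2] [115.6  36.7  17.7]
75 top z [-11.4 -10.7] low 5.3 y 31.0
85 top z [-10.1  -9.3] low 10.0 y 31.3
95 top z [-8.8 -7.9] low 11.8 y 31.7
105 top z [-7.4 -6.6] low 13.3 y 32.2
115 top z [-4.4 -3.3] low 10.2 y 32.7
armL 5 [-18.8 -18.  -17.3] y -18.4
armL 15 [-17.2 -16.6 -15.8] y -18.3
armL 25 [-15.8 -15.2 -14.5] y -18.1
armL 35 [-14.6 -14.1 -13.4] y -19.0
armR 5 [-21.  -18.3 -17.4] y 21.2
armR 15 [-17.4 -16.7 -16. ] y 20.1
armR 25 [-15.9 -15.3 -14.6] y 19.9
armR 35 [-14.8 -14.2 -13.4] y 20.6
```

```bash
cat >> h.py <<'E'
C=np.array([92,.5,4.2])
def Rt(psi,beta,off=0.133): return (R.from_euler('z',psi)*R.from_euler('x',np.pi)*R.from_euler('y',off-beta)).as_matrix()
def tipgo(tip,psi,beta):
    T=pose(); Rg=Rt(psi,beta); t=np.array(tip)-Rg@C; rv=R.from_matrix(T[:3,:3].T@Rg).as_rotvec()
    print('tip now',(T[:3,:3]@C+T[:3,3]).round(1),'TCP goal',t.round(1),'d',(T[:3,:3].T@(t-T[:3,3])).round(1),'rv',rv.round(3))
E
python3 -c "
from h import *
tipgo([616,-157.5,230],-.483,.5)"
```

```text
tip now [547.6 376.9 218.9] TCP goal [ 541.5 -117.9  266.9] d [-158.6  422.2  -76.7] rv [ 0.122 -0.449  1.023]
```

```bash
python3 -m creep '[[[-5,13,-3,0,0,0,47],[-10,27,-5,0,0,0,47],[-13,35,-6,0,0,0,47],[-13,35,-6,0,0,0,47],[-13,35,-6,0,0,0,47],[-13,35,-6,0,0,0,47],[-13,35,-6,0,0,0,47],[-13,35,-6,0,0,0,47],[-13,35,-6,0,0,0,47],[-13,35,-6,0,0,0,47],[-13,35,-6,0,0,0,47],[-13,35,-6,0,0,0,47]]]' >/dev/null
python3 -m creep '[[[-9,22,-5,0,0,0,47],[-5,10,-3,0,0,0,47],[0,0,0,0,0,0,47],[0,0,0,0.006,-0.022,0.05,47],[0,0,0,0.012,-0.045,0.102,47],[0,0,0,0.012,-0.045,0.102,47],[0,0,0,0.012,-0.045,0.102,47],[0,0,0,0.012,-0.045,0.102,47],[0,0,0,0.012,-0.045,0.102,47],[0,0,0,0.012,-0.045,0.102,47],[0,0,0,0.012,-0.045,0.102,47],[0,0,0,0.012,-0.045,0.102,47]]]'
python3 -m creep '[[[0,0,0,0.012,-0.045,0.102,47],[0,0,0,0.006,-0.022,0.05,47],[0,0,0,0,0,0,47]]]'
python3 - <<'E'
from h import *
print(read_state()['qpos'].round(2)); tipgo([616,-157.5,230],-.483,.5)
T=pose(); I,D=cams.get_image('wrist'); cv2.imwrite('pics/w7.png',I); np.savez('w7.npz',D=D,T=T)
E
```

```text
clock: 16.9
eef_pos: [542.1, -114.7, 266.3]
tool_rot: [-3.106, 0.298, -0.318]
force: [0.0, 0.0, -1.2]
width: 47.3
gripper_force: 8.5
clock: 17.2
eef_pos: [542.1, -115.9, 265.7]
tool_rot: [-3.14, 0.367, -0.475]
force: [0.6, 0.1, -1.3]
width: 47.1
gripper_force: 8.5
[-0.26  0.85  0.99  1.44 -0.61  1.59 -1.26]
tip now [ 616.9 -155.   228.7] TCP goal [ 541.5 -117.9  266.9] d [-0.1  2.  -1.3] rv [0.002 0.    0.007]
```

View pics/w7.png

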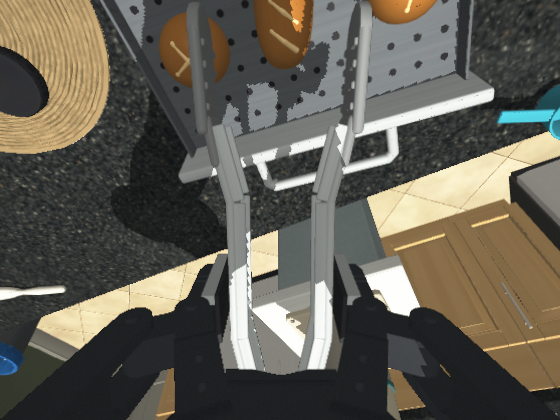

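The tongs are aligned above the roll, whose near half shows at (257–312, 0–68), with the drawer front below at row ~125. I'll check the lateral alignment numerically.

Run:
```python
from h import *
f=np.load('w7.npz'); T=f['T']; I=cv2.imread('pics/w7.png'); P,u,v=cloud('wrist',f['D'],T)
H=cv2.cvtColor(I,cv2.COLOR_BGR2HSV); mk=((H[...,0]<25)&(H[...,1]>110)&(H[...,2]>40)).astype(np.uint8); mk[:,:240]=0; mk[:,325:]=0; mk[80:]=0
mk=cv2.morphologyEx(mk,cv2.MORPH_CLOSE,np.ones((9,9)))
psi=-.483; ax=np.array([np.cos(psi),np.sin(psi)]); la=np.array([-ax[1],ax[0]]); c=np.array([616,-157.5])
tip=(T[:3,:3]@C+T[:3,3])[:2]; print('tip rel',(tip-c)@ax,(tip-c)@la)
for r in (2,12,22,32,42,55):
    cs=np.nonzero(mk[r])[0]
    if len(cs): 
        q=atz('wrist',[[cs[0],r],[cs[-1],r]],86,T)[:,:2]-c; print(r,cs[0],cs[-1],'along',(q@ax).round(1),'lat',(q@la).round(1),'mid',((q@la).mean()).round(1))
m=mk[v,u]>0; m&=(P[:,2]>75)&(P[:,2]<112); q=P[m]; print('z max',q[:,2].max(),'lat mean',((q[:,:2]-c)@la).mean(),'near end',((q[:,:2]-c)@ax).min())
```

```text
tip rel -0.35754694412455224 2.671803993039881
2 254 312 along [4.4 4.7] lat [ 21.7 -22. ] mid -0.1
12 255 312 along [-2.  -1.7] lat [ 21.2 -22.4] mid -0.6
22 256 311 along [-8.7 -8.4] lat [ 20.8 -22.1] mid -0.7
32 257 310 along [-15.6 -15.3] lat [ 20.3 -21.8] mid -0.8
42 259 308 along [-22.8 -22.6] lat [ 19.  -20.7] mid -0.9
55 265 304 along [-32.6 -32.4] lat [ 14.4 -18. ] mid -1.8
z max 107.44806644399398 lat mean -0.6461588319012685 near end -41.25583414639582
```

```bash
python3 -c "
from h import *
tipgo([615.8,-157.8,130],-.475,.5); tipgo([615.8,-157.8,91.5],-.475,.5)"
```

```text
tip now [ 616.9 -155.   229.3] TCP goal [ 541.  -118.8  166.9] d [35.8  3.1 92.5] rv [-0.001 -0.001  0.001]
tip now [ 616.9 -155.   229.3] TCP goal [ 541.  -118.8  128.4] d [ 49.6   3.1 128.4] rv [-0.001 -0.001  0.001]
```

```bash
python3 -m creep '[[[5,3.1,13,0,0,0,47],[10,0,26,0,0,0,47],[10,0,26,0,0,0,47],[7,0,18,0,0,0,47],[4,0,9.5,0,0,0,47],[0,0,0,0,0,0,47]]]' | egrep 'pos|force|width'
python3 -c "
from h import *
tipgo([615.8,-157.8,91.5],-.475,.5)"
```

```text
eef_pos: [540.4, -119.5, 166.4]
force: [0.2, 0.1, -0.1]
width: 47.2
gripper_force: 8.5
tip now [ 615.2 -158.6  129.4] TCP goal [ 541.  -118.8  128.4] d [13.8 -0.9 35.4] rv [-0.002  0.    -0.001]
```

```bash
python3 -m creep '[[[4,-0.5,11,0,0,0,47],[4,0,11,0,0,0,47],[4,0,9,0,0,0,47],[0.5,0,1.5,0,0,0,47],[0,0,0,0,0,0,47]]]' | egrep 'pos|force|width'
python3 -c "
from h import *
tipgo([615.8,-157.8,91.5],-.475,.5)"
```

```text
eef_pos: [541.4, -120.0, 132.6]
force: [-0.3, -0.0, -1.5]
width: 47.2
gripper_force: 8.5
tip now [ 616.2 -159.2   95.8] TCP goal [ 541.  -118.8  128.4] d [ 0.6 -0.9  4.2] rv [-0.002 -0.002 -0.002]
```

```bash
python3 -m creep '[[[0.5,-1,3.5,0,0,0,47],[0,0,0,0,0,0,44],[0,0,0,0,0,0,42],[0,0,0,0,0,0,41],[0,0,0,0,0,0,41]]]' | egrep 'pos|force|width'
python3 -m creep '[[[0,0,0,0,0,0,40],[0,0,0,0,0,0,40]]]' | egrep 'pos|force|width'
```

```text
eef_pos: [541.4, -118.8, 129.7]
force: [-0.3, 0.6, -1.6]
width: 41.6
gripper_force: 22.2
eef_pos: [541.4, -118.7, 129.6]
force: [-0.4, 0.4, -0.7]
width: 40.7
gripper_force: 33.8
```

```bash
python3 -m creep '[[[-1.4,0,-3.7,0,0,0,40],[-2.5,0,-6.5,0,0,0,40],[-3.6,0,-9.3,0,0,0,40],[-3.6,0,-9.3,0,0,0,40],[-3.6,0,-9.3,0,0,0,40],[-3.6,0,-9.3,0,0,0,40],[-3.6,0,-9.3,0,0,0,40],[-3.6,0,-9.3,0,0,0,40],[0,0,0,0,0,0,40]]]' | egrep 'pos|force|width'
python3 -m creep '[[[-3.6,0,-9.3,0,0,0,40],[-3.6,0,-9.3,0,0,0,40],[-3.6,0,-9.3,0,0,0,40],[-3.6,0,-9.3,0,0,0,40],[-3.6,0,-9.3,0,0,0,40],[-3.6,0,-9.3,0,0,0,40],[-2,0,-5,0,0,0,40],[0,0,0,0,0,0,40],[0,0,0,0,0,0,40],[0,0,0,0,0,0,40]]]'
python3 - <<'E'
from h import *
tipgo([616,-157.5,230],-.475,.5)
T=pose(); I,D=cams.get_image('wrist'); S,DS=cams.get_image('side'); np.savez('w8.npz',D=D,T=T,DS=DS)
for t in ['long_roll','long_roll_middle']: print(t,[(d['position'],d['confidence']) for d in models.mark_of(t,'side')[:2]],[(d['position'],d['confidence']) for d in models.mark_of(t,'wrist')[:2]])
cv2.imwrite('pics/f.png',np.hstack([cv2.resize(I,(420,315)),cv2.resize(S[110:260,200:350],(380,315))]))
E
```

```text
eef_pos: [541.6, -119.2, 201.8]
force: [-0.6, -0.3, -1.1]
width: 40.7
gripper_force: 33.6
clock: 20.95
eef_pos: [540.5, -118.3, 265.0]
tool_rot: [-3.14, 0.366, -0.477]
force: [-0.3, 0.4, -1.8]
width: 40.7
gripper_force: 33.6
tip now [ 615.3 -157.5  228.2] TCP goal [ 541.2 -118.5  266.9] d [-0.1 -0.2 -2.1] rv [-0.002 -0.001 -0.002]
long_roll [([272.4, 150.1], 0.5)] [([276.7, 52.1], 0.81)]
long_roll_middle [([274.7, 145.7], 0.45)] [([279.7, 65.0], 0.72)]
```

View pics/f.png

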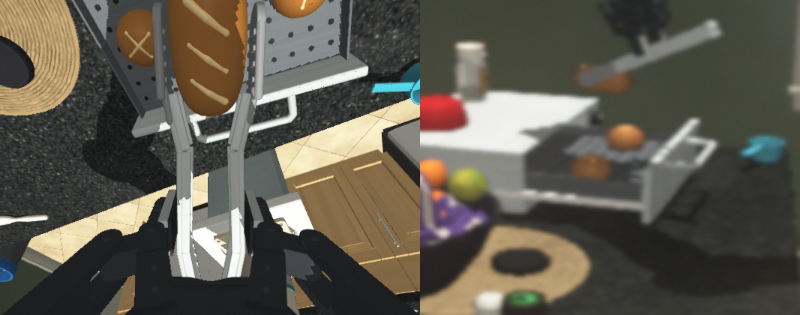

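Both views show the roll held in the closed tongs, with the drawer still open and both round rolls in it. The roll's middle is about 107 mm above the front edge. I'll check that it stays still and then hand in.

```bash
python3 -m creep '[[[0,0,0,0,0,0,40],[0,0,0,0,0,0,40],[0,0,0,0,0,0,40],[0,0,0,0,0,0,40],[0,0,0,0,0,0,40]]]' | egrep 'clock|pos|width|grip'
python3 - <<'E'
from h import *
I,D=cams.get_image('wrist'); E=np.load('w8.npz')['D']
print('depth change in roll',np.median(np.abs(D-E)[20:130,240:320]))
print([d['position'] for d in models.mark_of('long_roll','wrist')[:1]])
f=ctrl.finish_job(); print(f)
E
```

```text
clock: 21.75
eef_pos: [540.7, -118.6, 265.5]
width: 40.7
gripper_force: 33.6
depth change in roll 0.58086395
[[276.6, 52.1]]
the job is handed in; nothing more can be done
None
```

The job is handed in at about 22 s: the drawer is open at its stop and both round rolls are still in it. The long roll is held still in the closed tongs, its middle about 107 mm and its underside about 90 mm above the top edge of the drawer front.

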